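# Pack the clipper and chip scanner into their foam pockets

### The arm

A 6-joint arm with a two-finger parallel gripper is mounted at the origin on the work surface. World frame = base frame: x ahead of the robot, y to its left, z up, the work surface at z = 0. Lengths are in mm, angles in rad, forces in N, time in s.
With the tool pointing down it reaches from about 350 to 775 mm from the base axis. Payload 7.3 kg.
Tool frame: the origin (TCP) lies on the centre line of the jaws, within the pads' length; the fingertips stand 17 mm ahead of it and the grasp point (between the pads) lies 2 mm behind it; z points along the fingers, y is the line along which they close (so a half turn about z gives the same grasp; the last joint's range is limited). The gripper opens to 92 mm and grips with 3 to 60 N. Pads are 19 mm wide; open, the fingers measure 130 mm over their backs; the gripper's body (75 mm by 190 mm) begins 47 mm behind the grasp point.
Start: joints at [-1.479, 0.342, 1.524, -0, 1.275, -0.146], TCP at [123.693, -510.238, 243.741] pointing down, gripper open.
Joint ranges: [-2.53, 2.53], [-0.77, 2.02], [0.04, 2.7], [-1, 4.14], [0.28, 2.66], [-3.11, 3.11]. Speed limits (rad/s): [2.57, 2.57, 3.14, 3.14, 3.14, 3.14].

### API

Orientations are given as [roll, pitch, yaw] about the fixed x, y, z axes, in that order (R = Rz(yaw) Ry(pitch) Rx(roll)).
In Python, from plant import bot gives the robot as it stands. The module is installed in compiled form; this text tells all that it offers.
- The arm moves only by the shell command python3 -m pendant 'ROWS'. ROWS is JSON, a list of rows, each a list of 3 entries, a list of its own where there are three numbers: the shift along the world's x, y, z as a fraction of full scale, then the turn, a rotation vector about the world's x, y, z as a fraction of full scale, then the opening, from -1 (shut) to 1 (fully open), so that 0 is half open. In form: [[[tx, ty, tz], [rx, ry, rz], claw], ...]. A call has exactly 10 rows; each row shifts and turns the commanded pose from where the row before left it; what a row does not reach is not made up. Full scale, the value 1, is 30 mm for a shift and 0.12 rad for a turn. A row lasts 1/12 s, in which the tool goes at most 41.7 mm and 7.16 degrees, less where a joint would pass 70% of its speed; a pose out of reach is approached as far as the arm can. A call with a number of a shift or a turn outside -1 to 1 is refused whole. A call with a gripper value outside its range is refused whole. The fingers move at their own pace and stop on an object; the grip force is fixed at half the most. Time passes only in rows, so rows that do not move let the fingers close, or fill a call up. It gives the time, the measured TCP pose, the force, the opening and the grip force at its end, in the units of the state.
- bot.get_obs(): the state, without advancing time (a new reading comes with each control period).
- bot.capture(name): name is "side" or "top" or "wrist"; returns the picture (420x560x3 uint8, blue, green, red); there is no depth.
- bot.camera_params(name): a dict with "fovy" (degrees; the focal length in pixels is half the picture's height over the tangent of half this angle, whatever the lens; pixels are square), "cx", "cy" (the principal point, pixels), "camera_from_world" (4x4, takes a point from world to camera coordinates). Camera axes: x right, y down, z forward; pixel columns grow to the right and rows downward; lengths in mm; the calibration is good to about 2 mm. A picture is of the moment at which its call begins: read the wrist's pose just before it. camera_params takes no time and is no camera call; for the wrist camera it gives the pose at the moment of the call.
- bot.close_job(): hands the job in; it is judged then, once.
The state is a dict: "time": time; "joint_positions": joint angles; "dq": joint speeds; "tau": joint torques, N m; "tool_pos": TCP position; "tcp_rot": TCP orientation; "contact_force": force on the tool from outside, world axes, zero at the start; "moment": the same for the moment, N m; "grip_width": finger opening in mm; "finger_force": force on a finger pad.
Only numpy, scipy, OpenCV 4.12 (cv2) and the standard library are available. Lean on these libraries where they do the work, as an engineer would, in place of code of your own. Each camera call takes 0.05 s, during which the arm holds its last target. There are 200 camera calls.

### The job

Pack away the two instruments lying on the steel table: press the cordless clipper and the microchip scanner each into its own cut-out in the foam of the open carrying case, switch and screen upwards, the right way round, until it sits level and fully home on the pocket floor, then let go. Do not drop them, and leave the little glass vial standing where it is.

Things in the scene. Friction and masses are not known exactly. Their poses are not given: they have to be found in the camera images.
- clipper: Cordless animal clipper, grey, 0.24-0.37 kg, on its flat belly, switch up (+z). Along its y: 42 mm wide steel blade at the -y end (tip y -88), head 54 wide (y -60 to -36), handle 40 to 42 wide, 40 high (y -22 to +60, end +85). Handle sides upright and parallel from 6 to 36 mm up; bottom edges bevelled 5 mm. Origin: underside of the handle, on its middle line, near the balance point: grip here across x.
- scanner: Microchip scanner, white paddle, 0.19-0.30 kg, on its flat back, screen up (+z), 36 mm high. Along its y: round head 76 mm across at the +y end (centre y +62, edge +100), handle 36 wide (y -66 to +18, end -75). Handle sides upright and parallel from 6 to 32 mm up; bottom edges bevelled 5 mm. Origin: underside of the handle, on its middle line, near the balance point: grip here across x.
- clipper_blade (a point): Tip of the clipper's blade: x 0, y -88, z +8 mm in the clipper's frame.
- scanner_head (a point): Centre of the scanner's round head: x 0, y +62, z +18 mm in the scanner's frame.
- case: Olive-grey carrying case, open, immovable, 230 mm (x) by 290 (y), rim 38 mm above the table, lid folded back flat on its +x side. Charcoal foam, top 36 mm above the table, with two empty pockets along y, 96 mm apart: the clipper's on the -x side, the scanner's on the +x side. Spares along the -y end stand out 15 mm at most from the foam. Origin: centre of the underside, z up.
- clipper_pocket (a point): Floor of the clipper pocket, where the clipper's origin comes when home: x -48, y +33, z +16 mm in the case's frame; its axes are the case's. Pocket 20 mm deep, the clipper's outline plus 2 mm all round, blade end to -y. Home, the clipper's axes are parallel to the case's, same directions, and it stands 20 mm out of the foam.
- clipper_pocket_end (a point): Floor of the clipper pocket below the place of the blade tip: 88 mm from point clipper_pocket towards -y of the case. Springy foam beads either side of the handle pinch the part in both pockets: laid in, it rests on them 5 to 11 mm above the floor, perhaps leaning; pushed down on its handle near the origin with about 10 N (15 N at most) it goes home and stays.
- scanner_pocket (a point): Floor of the scanner pocket, where the scanner's origin comes when home: x +48, y +21, z +16 mm in the case's frame; its axes are the case's. Pocket 20 mm deep, the scanner's outline plus 2 mm all round, round head to +y. Home, the scanner's axes are parallel to the case's, same directions, and it stands 16 mm out of the foam.
- scanner_pocket_end (a point): Floor of the scanner pocket below the place of the round head's centre: 62 mm from point scanner_pocket towards +y of the case.
- vial: Small glass medicine vial standing on the table, 24 mm across, 47 mm high. Origin: centre of its underside. A bystander.
Things that resemble listed ones, but are neither listed nor needed, are in the scene too. What is shaped like the scanner but red is not meant.

How it is judged:
By the outcome, as a careful person would: the job done as asked, in the order asked, and still so for the second after the job is handed in, with the robot touching nothing.
It also fails if it takes over 67 s, if anything falls off the work surface, if the arm or the gripper's body presses on something with over 40 N, if the wrist force passes 120 N, or if a joint passes its speed limit or range.

## Working session

There is one attempt and no reset: what is moved stays moved. The work goes in short steps, Python scripts to look and compute and a shell command to move; the robot and the scene stay as the last step left them, time stands still between calls to the robot, and variables do not carry over. Pictures are saved under pics/ and viewed, at most 10 in all, crops included, and the job is handed in when it is done.

```bash
mkdir -p pics; cat > h.py <<'E'
import numpy as np, cv2
from plant import bot
def K(n):
    p=bot.camera_params(n); f=210/np.tan(np.radians(p["fovy"])/2)
    return f,p["cx"],p["cy"],np.array(p["camera_from_world"])
def pix2w(n,u,v,z,k=None):
    f,cx,cy,T=k or K(n); R=T[:3,:3]; c=-R.T@T[:3,3]
    d=R.T@np.array([(u-cx)/f,(v-cy)/f,1]); return c+d*(z-c[2])/d[2]
def w2pix(n,P,k=None):
    f,cx,cy,T=k or K(n); q=T[:3,:3]@np.array(P)+T[:3,3]; return q[:2]/q[2]*f+[cx,cy]
E
python3 - <<'E'
from h import *
a=bot.capture("top");b=bot.capture("side")
cv2.imwrite("pics/top.png",a);cv2.imwrite("pics/side.png",b)
for n in("top","side"):
    k=K(n);print(n,k[0],k[1:3],(-k[3][:3,:3].T@k[3][:3,3]).round(),k[3][:3,:3].round(2).tolist())
print(bot.get_obs())
E
```

```text
top 541.7148672736505 (285.56331385706926, 205.6725712230155) [ 132.  160. 1655.] [[0.01, -1.0, -0.01], [-0.98, -0.01, -0.2], [0.2, 0.01, -0.98]]
side 424.57276486404197 (276.8785648173487, 209.0875983566939) [354. 861. 854.] [[-0.99, -0.16, 0.01], [-0.13, 0.75, -0.65], [0.1, -0.65, -0.76]]
{'time': 0.1, 'joint_positions': array([-1.47900134e+00,  3.42654124e-01,  1.52493875e+00, -7.92295492e-06,
        1.27540475e+00, -1.45975656e-01]), 'dq': array([-0.00269917, -0.00316411, -0.00230841,  0.00138101, -0.00141403,
       -0.00163329]), 'tau': array([ 1.72275155e-03, -4.32004631e+01, -2.44693655e+01,  7.18314364e-02,
        5.25761582e-02, -4.81851896e-05]), 'tool_pos': array([ 123.65611228, -509.86966379,  243.1078648 ]), 'tcp_rot': array([-3.14020152e+00, -1.96868315e-04,  2.37772819e-01]), 'contact_force': array([-0.31456285, -0.69962895,  0.45329462]), 'moment': array([ 0.00347756, -0.02444305,  0.03679887]), 'finger_force': 0.0, 'grip_width': 92.07042538577934}
```

View pics/top.png

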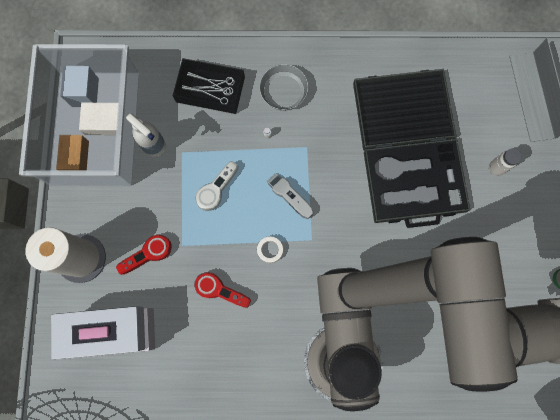

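View pics/side.png

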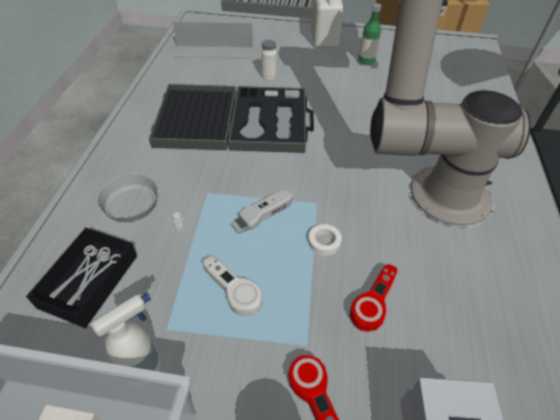

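The top picture shows the white scanner near (217,186), the clipper near (291,196) and the vial near (267,132). The case is at (418,185) with its lid above it. Two red scanners, at (148,253) and (222,289), are decoys. The white paddle fits the description of the scanner. The side view agrees, and I'll confirm with one enlarged crop.

```bash
python3 - <<'E'
from h import *
a=cv2.imread("pics/top.png")
c1=a[120:225,185:325]; c2=a[135:230,360:475]
b1=cv2.resize(c1,None,fx=5,fy=5,interpolation=cv2.INTER_CUBIC)
cv2.imwrite("pics/c1.png",b1)
cv2.imwrite("pics/c2.png",cv2.resize(c2,None,fx=6,fy=6,interpolation=cv2.INTER_CUBIC))
E
```

```text
(no output)
```

View pics/c1.png

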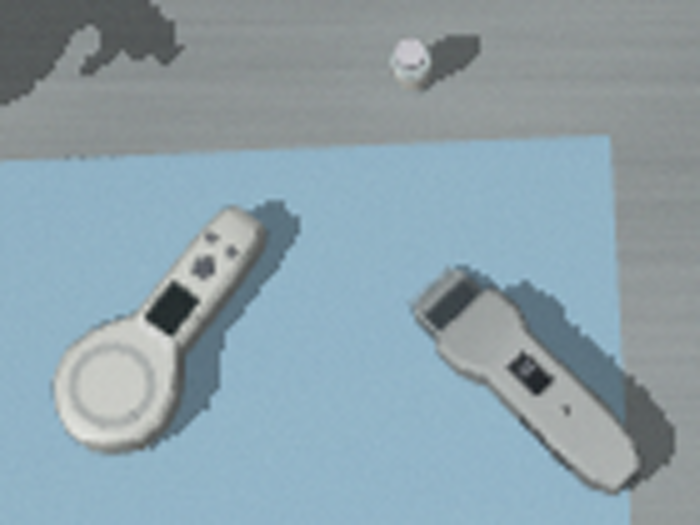

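View pics/c2.png

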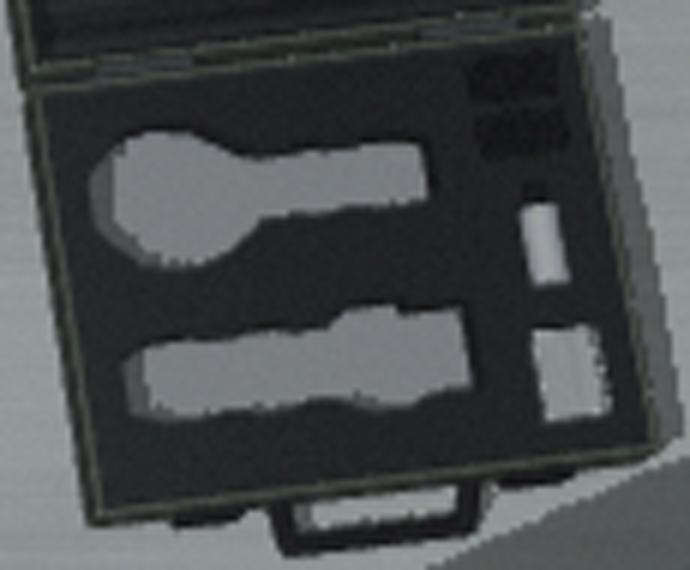

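Confirmed from the crop:
- **Scanner:** white, with head ring centre at top pixel (207,197) and handle end at (232.6,162.4).
- **Clipper:** blade tip at (272,177.6) and tail at (309.4,215.6).
- **Vial:** (267,133).
- **Pockets:** the scanner pocket is upper, head to the left. The clipper pocket is lower, blade to the right.

```bash
python3 - <<'E'
from h import *
k=K("top")
P=lambda u,v,z:pix2w("top",u,v,z,k)[:2]
c1=lambda x,y,z:P(185+x/5-.4,120+y/5-.4,z)
c2=lambda x,y,z:P(360+x/6-.4,135+y/6-.4,z)
h=c1(111,385,36);e=c1(238,212,34);d=(h-e)/np.linalg.norm(h-e)
print("scan head",h,"end",e,np.linalg.norm(h-e),"exp 137; origin",h-62*d,"yaw",np.arctan2(-d[0],d[1]))
b=c1(435,288,10);t=c1(622,478,30);d=(t-b)/np.linalg.norm(t-b)
print("clip",b,t,np.linalg.norm(t-b),"exp173 origin",b+88*d,"yaw",np.arctan2(-d[0],d[1]))
print("vial",c1(411,65,40))
C=[c2(*q,38) for q in((30,92),(95,520),(655,445),(580,35))]
print(np.round(C,1),[np.linalg.norm(C[i]-C[i-1]) for i in range(4)]);c=sum(C)/4
d=(C[0]+C[1]-C[2]-C[3]);y=np.arctan2(-d[0],d[1]);print("case",c,"yaw",y)
R=np.array([[np.cos(y),-np.sin(y)],[np.sin(y),np.cos(y)]])
for p in((-48,33),(48,21),(-48,-55),(48,83)):print(c+R@p)
kw=K("wrist");T=kw[3];o=bot.get_obs();print("wrist",kw[0],kw[1:3],(-T[:3,:3].T@T[:3,3]-o["tool_pos"]).round(1),T[:3,:3].round(2).tolist())
E
```

```text
scan head [485.96160242 416.15994892] end [596.94208228 341.57971139] 133.71192444821392 exp 137; origin [537.42140886 381.57833067] yaw 0.9791020873173475
clip [555.21961316 219.36610122] [431.33759757 102.95783059] 169.99305650453636 exp173 origin [491.08983282 159.105241  ] yaw 2.3251015298747504
vial [691.27590915 235.24408253]
[[ 637.3  -69.5]
 [ 412.6  -97.6]
 [ 453.1 -381.5]
 [ 669.8 -355.3]] [np.float64(287.64682702337564), np.float64(226.3847509708252), np.float64(286.7028692594271), np.float64(218.26823840873874)]
case [ 543.20477576 -225.97381061] yaw 0.1275729153970328
[ 491.39634645 -199.34888523]
[ 588.14293852 -199.03756128]
[ 502.5923364  -286.63376255]
[ 580.25485469 -137.54139771]
wrist 306.150978479485 (276.68489243049834, 203.52062058916752) [ 73.9  16.3 139.9] [[0.24, -0.97, -0.0], [-0.93, -0.23, 0.27], [-0.27, -0.06, -0.96]]
```

```bash
python3 -m pendant '[[[1,0.7,0],[0,0,0.5],1],[[1,0.7,0],[0,0,0.5],1],[[1,0.7,0],[0,0,0.5],1],[[1,0.7,0],[0,0,0.5],1],[[1,0.7,0],[0,0,0.5],1],[[1,0.7,0],[0,0,0.5],1],[[1,0.7,0],[0,0,0.5],1],[[1,0.7,0],[0,0,0.5],1],[[1,0.7,0],[0,0,0.3],1],[[1,0.7,0],[0,0,0],1]]'
python3 -m pendant '[[[1,0.7,0],[0,0,0],1],[[1,0.7,0],[0,0,0],1],[[1,0.7,0],[0,0,0],1],[[1,0.7,0],[0,0,0],1],[[0.5,0.3,0],[0,0,0],1],[[0,0,0],[0,0,0],1],[[0,0,0],[0,0,0],1],[[0,0,0],[0,0,0],1],[[0,0,0],[0,0,0],1],[[0,0,0],[0,0,0],1]]'
python3 - <<'E'
from h import *
import pickle
k=K("wrist");a=bot.capture("wrist");cv2.imwrite("pics/w1.png",a);pickle.dump(k,open("w1.pkl","wb"))
print(bot.get_obs()["tool_pos"])
# predicted corners
for p in((637,-70,38),(413,-98,38),(453,-381,38),(670,-355,38)):print(w2pix("wrist",p,k))
E
```

```text
time: 0.93
tool_pos: [424.8, -298.8, 243.5]
tcp_rot: [-3.141, 0.0, 0.756]
contact_force: [-0.3, -1.1, 0.2]
grip_width: 91.6
finger_force: 0.0
time: 1.77
tool_pos: [557.9, -208.1, 243.9]
tcp_rot: [3.141, 0.0, 0.752]
contact_force: [0.9, -0.6, -0.3]
grip_width: 91.8
finger_force: 0.0
[ 557.98311393 -208.05281851  243.93439482]
[228.80662044  36.86059594]
[123.17277191 208.87490624]
[316.45858349 327.070015  ]
[432.33537025 198.91212544]
```

View pics/w1.png

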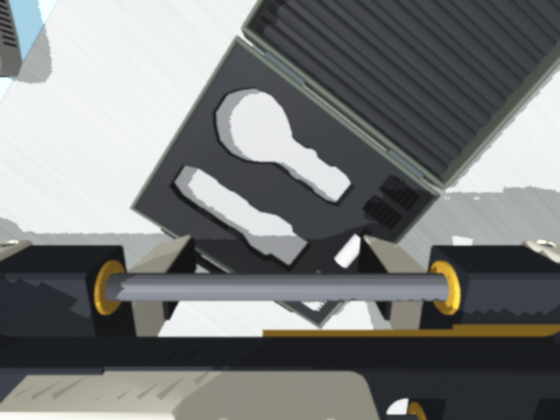

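The wrist view shows the case with its rim corners at (240,37), (133,207), (319,327) and (445,190), close to my prediction. The scanner pocket's head is at (253,122) and the clipper pocket runs from (185,180) to (295,255). I'll fit the case pose to the white pocket floors.

```bash
cat >> h.py <<'E'
def circ(cy,r,a0,a1,n=30):
    t=np.linspace(a0,a1,n); return [(r*np.cos(a),cy+r*np.sin(a)) for a in t]
def scan_poly(m=0,e=0):
    w=18+m;r=38+m;a=np.arcsin(w/r)
    return np.array(circ(62,r,-np.pi/2+a,3*np.pi/2-a)+[(-w,-66),(-w+6,-75-m),(w-6,-75-m),(w,-66)])
def clip_poly(m=0):
    R=[(21,-88-m),(21,-60-m),(27,-60),(27,-36),(21,-22),(20.5,60),(12,85+m)]
    R=[(x+m,y) for x,y in R]; return np.array(R+[(-x,y) for x,y in R[::-1]])
def place(poly,x,y,yaw,z):
    c,s=np.cos(yaw),np.sin(yaw); q=np.asarray(poly)@np.array([[c,s],[-s,c]])+[x,y]
    return np.c_[q,np.full(len(q),z)]
S=4
def mask(polys,k,shape=(420,560)):
    out=np.full((shape[0]*S,shape[1]*S),255,np.uint8)
    for P in polys:
        m=np.zeros_like(out)
        uv=np.array([w2pix("",p,k) for p in P]); cv2.fillPoly(m,[np.int32(np.round((uv+.5)*S*16))],255,shift=4); out&=m
    return cv2.resize(out,shape[::-1],interpolation=cv2.INTER_AREA)/255.
E
cat > fitcase.py <<'E'
import sys,pickle
from h import *
from scipy.optimize import minimize
def model(q,k):
    x,y,a=q; M=0
    for poly,p in((clip_poly(2),(-48,33)),(scan_poly(2),(48,21))):
        o=place([p],x,y,a,0)[0]
        M=M+mask([place(poly,o[0],o[1],a,z) for z in(16,36)],k)
    return M
def fit(img,k,q0,th=125):
    g=cv2.cvtColor(img,cv2.COLOR_BGR2GRAY)
    W=cv2.dilate((model(q0,k)>0).astype(np.uint8),np.ones((13,13)))
    obs=np.clip((g.astype(float)-60)/120,0,1)*W if th is None else (g>th)*W*1.
    f=lambda d:np.sum(abs(model(np.array(q0)+np.array(d)*[1,1,.01],k)-obs)*W)
    r=minimize(f,[0,0,0],method="Nelder-Mead",options=dict(initial_simplex=[[0,0,0],[5,0,0],[0,5,0],[0,0,3]],xatol=.05,fatol=.5))
    return np.array(q0)+r.x*[1,1,.01],r.fun,obs.sum()
if __name__=="__main__":
    q,f,s=fit(cv2.imread("pics/w1.png"),pickle.load(open("w1.pkl","rb")),[543,-226,.128]);print("wrist",q,f,s)
    q2,f,s=fit(cv2.imread("pics/top.png"),K("top"),q,90);print("top",q2,f,s)
    for Q in(q,q2):print([place([p],*Q,0)[0][:2].round(1).tolist() for p in((-48,33),(48,21))])
    k=pickle.load(open("w1.pkl","rb"));im=cv2.imread("pics/w1.png")
    m=(model(q,k)>.5).astype(np.uint8);c,_=cv2.findContours(m,0,2);cv2.drawContours(im,c,-1,(0,0,255),1)
    cv2.imwrite("pics/fit1.png",cv2.resize(im[60:290,150:400],None,fx=2.5,fy=2.5))
E
python3 fitcase.py
```

```text
wrist [ 5.49672014e+02 -2.31391853e+02  1.28258049e-01] 681.1686274509805 10683.0
top [ 5.49248614e+02 -2.33540094e+02  1.25859042e-01] 258.7803921568628 1330.0
[[497.8, -204.8], [594.6, -204.4]]
[[497.5, -206.8], [594.2, -206.7]]
```

```bash
python3 -m pendant '[[[-0.3,1,0],[0,0,0],1],[[-0.3,1,0],[0,0,0],1],[[-0.3,1,0],[0,0,0],1],[[-0.2,1,0],[0,0,0],1],[[-0.2,1,0],[0,0,0],1],[[-0.2,1,0],[0,0,0],1],[[-0.2,1,0],[0,0,0],1],[[-0.2,1,-0.2],[0,0,0],1],[[0,1,-0.2],[0,0,0],1],[[0,1,-0.2],[0,0,0],1]]'
python3 -m pendant '[[[0,1,-0.2],[0,0,0],1],[[0,1,-0.2],[0,0,0],1],[[0,0.2,-0.2],[0,0,0],1],[[0,0,0],[0,0,0],1],[[0,0,0],[0,0,0],1],[[0,0,0],[0,0,0],1],[[0,0,0],[0,0,0],1],[[0,0,0],[0,0,0],1],[[0,0,0],[0,0,0],1],[[0,0,0],[0,0,0],1]]'
python3 - <<'E'
from h import *
import pickle
k=K("wrist");a=bot.capture("wrist");cv2.imwrite("pics/w2.png",a);pickle.dump(k,open("w2.pkl","wb"))
print(bot.get_obs()["tool_pos"])
E
```

```text
time: 2.65
tool_pos: [501.2, 93.5, 226.1]
tcp_rot: [3.141, -0.001, 0.753]
contact_force: [-0.2, 0.8, -0.3]
grip_width: 91.9
finger_force: 0.0
time: 3.48
tool_pos: [501.8, 158.2, 208.0]
tcp_rot: [3.141, -0.0, 0.753]
contact_force: [-0.4, -0.2, -1.5]
grip_width: 91.9
finger_force: 0.0
[501.81823654 158.35059153 207.92574627]
```

View pics/w2.png

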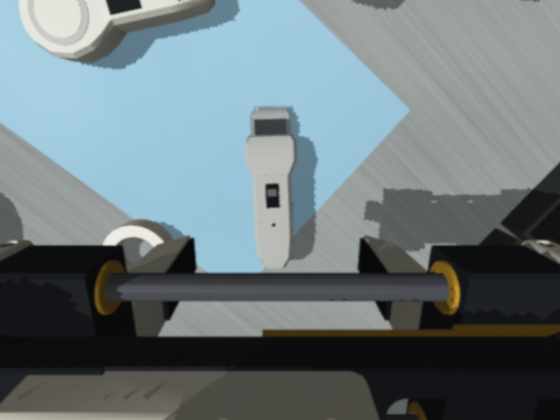

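The wrist view shows the clipper upright in the picture: blade tip (271,107), head edges 246 to 297 at row 150, tail (272,268). Next I'll measure its edges by saturation and check the case rim corners against the fit.

```bash
python3 - <<'E'
from h import *
import pickle
k1=pickle.load(open("w1.pkl","rb"));k=pickle.load(open("w2.pkl","rb"))
C=np.array([pix2w("",*p,38,k1)[:2] for p in((240,37),(133,207),(319,327),(445,190))]);print("corners",C.round(1).tolist(),C.mean(0))
Q=(549.5,-232.4,.127);print("model corners px",[w2pix("",p,k1).round().tolist() for p in place([(115,145),(-115,145),(-115,-145),(115,-145)],*Q,38)])
a=cv2.imread("pics/w2.png");h=cv2.cvtColor(a,cv2.COLOR_BGR2HSV)
b=a.astype(int)
for v in(120,145,155,175,185,195,205,215,225,235,245):
    s=(b[v,:,0]-b[v,:,2]); row=s[225:320]<18   # neutral colour
    i=np.where(row)[0]+225; j=i[(i>235)&(i<312)]
    print(v,j.min(),j.max(), b[v,240:310:5,1].tolist())
print("col272",b[98:114,271,1].tolist(),b[255:275,272,1].tolist())
E
```

```text
corners [[644.7, -78.4], [422.8, -105.1], [455.4, -383.4], [686.8, -357.3]] [ 552.42495549 -231.05389001]
model corners px [[237.0, 33.0], [129.0, 209.0], [322.0, 331.0], [444.0, 195.0]]
120 252 289 [200, 200, 172, 90, 78, 70, 70, 69, 67, 73, 112, 128, 198, 200]
145 245 296 [198, 194, 184, 184, 184, 184, 184, 183, 184, 184, 184, 98, 124, 124]
155 246 296 [198, 194, 187, 187, 187, 187, 188, 188, 188, 187, 188, 103, 124, 123]
175 253 290 [196, 196, 197, 191, 188, 179, 188, 182, 184, 186, 105, 122, 122, 123]
185 253 290 [195, 195, 196, 192, 187, 120, 32, 25, 180, 186, 100, 122, 121, 122]
195 254 291 [196, 196, 195, 192, 187, 130, 90, 82, 166, 187, 99, 122, 122, 121]
205 254 291 [196, 196, 196, 193, 187, 165, 21, 22, 139, 188, 99, 121, 120, 121]
215 255 291 [196, 195, 196, 193, 187, 187, 187, 187, 186, 187, 107, 121, 121, 120]
225 255 311 [197, 196, 195, 193, 187, 187, 176, 139, 186, 186, 112, 120, 121, 99]
235 255 311 [195, 196, 196, 195, 188, 187, 187, 187, 186, 186, 122, 102, 96, 96]
245 257 311 [196, 196, 196, 195, 189, 187, 188, 187, 186, 186, 104, 97, 98, 97]
col272 [200, 199, 199, 199, 200, 199, 197, 189, 171, 148, 137, 142, 148, 155, 160, 164] [187, 187, 187, 187, 187, 187, 186, 185, 185, 185, 185, 183, 181, 173, 163, 159, 149, 117, 69, 39]
```

```bash
python3 - <<'E'
from h import *
import pickle
k=pickle.load(open("w2.pkl","rb"));P=lambda u,v,z:pix2w("",u,v,z,k)[:2]
for v,l,r in((145,244.5,296.5),(185,252.5,290.5),(205,253.5,291.5),(215,254.3,291.5)):print(v,np.linalg.norm(P(l,v,36)-P(r,v,36)))
A=np.array([P((l+r)/2,v,36) for v,l,r in((145,244.5,296.5),(155,245.5,296.5),(175,252.5,290.5),(185,252.5,290.5),(195,253.5,291.5),(205,253.5,291.5),(215,254.3,291.5))])
c=A.mean(0);d=np.linalg.svd(A-c)[2][0]
t=P(270.5,105.5,9); e=P(272,270,18); 
d=d*np.sign(d@(e-t)); yaw=np.arctan2(-d[0],d[1])
print("dir",d,"yaw",yaw,"len",(e-t)@d,"tip,tail",t,e)
o1=c+d*((t-c)@d+88);o2=c+d*((e-c)@d-85);print("origin from tip",o1,"from tail",o2)
# head edge transition: head y -60 front at z36
o=bot.get_obs();T=o["tool_pos"];print("tool",T,o["tcp_rot"],"delta",(o1+o2)/2-T[:2],"tool yaw want",yaw+np.pi/2-np.pi)
E
```

```text
145 52.227091427527895
185 39.56632380572136
205 40.30581779621571
215 39.829470279014956
dir [-0.71010619 -0.7040946 ] yaw 2.3519436382676355 len 187.45901466745067 tip,tail [561.12057218 220.0709165 ] [424.8813949   91.23207554]
origin from tip [498.07990585 158.66662094] from tail [487.81247004 148.48610686]
tool [501.81823654 158.35059153 207.92574627] [ 3.14131769e+00 -2.03113871e-04  7.53145495e-01] delta [-8.8720486  -4.77422763] tool yaw want 0.781147311472739
```

```bash
python3 - <<'E'
from h import *
import pickle
from scipy.optimize import minimize
k=pickle.load(open("w2.pkl","rb"));a=cv2.imread("pics/w2.png").astype(int)
for v in range(128,176,3):
    s=(a[v,:,0]-a[v,:,2])<18; i=np.where(s[235:312])[0]+235; print(v,i.min(),i.max(),end=' | ')
d=np.array([-.7101,-.7041])
for v,y in((135,-60),(163,-36),(172,-22)):
    p=pix2w("",271.5,v,34,k)[:2];print("\n",v,p-d*y)
kt=K("top");P=lambda x,y,z:pix2w("top",185+x/5-.4,120+y/5-.4,z,kt)[:2]
print("topcam tip",P(435,288,9),"tail",P(622,478,36),P(625,485,25))
E
```

```text
128 252 289 | 131 252 289 | 134 252 291 | 137 248 294 | 140 247 295 | 143 245 296 | 146 245 296 | 149 245 296 | 152 246 296 | 155 246 296 | 158 246 296 | 161 246 295 | 164 248 294 | 167 249 293 | 170 250 292 | 173 252 291 | 
 135 [498.28033402 157.07243353]

 163 [494.71193362 154.84997987]

 172 [497.8062489  158.35526826]
topcam tip [555.4767935  219.40233621] tail [430.23283682 103.1674651 ] [427.92003547 100.95016107]
```

```bash
python3 -m pendant '[[[-0.18,-0.04,-0.95],[0,0,0.23],1],[[0,0,-0.95],[0,0,0],1],[[0,0,-0.95],[0,0,0],1],[[0,0,-0.95],[0,0,0],1],[[0,0,-0.95],[0,0,0],1],[[0,0,-0.5],[0,0,0],1],[[0,0,-0.3],[0,0,0],1],[[0,0,-0.15],[0,0,0],1],[[0,0,0],[0,0,0],1],[[0,0,0],[0,0,-0],-1]]'
python3 -m pendant '[[[0,0,0],[0,0,0],-1],[[0,0,0],[0,0,0],-1],[[0,0,0],[0,0,0],-1],[[0,0,0],[0,0,0],-1],[[0,0,0],[0,0,0],-1],[[0,0,0],[0,0,0],-1],[[0,0,0],[0,0,0],-1],[[0,0,0],[0,0,0],-1],[[0,0,0],[0,0,0],-1],[[0,0,0],[0,0,0],-1]]'
```

```text
time: 4.37
tool_pos: [497.0, 157.7, 37.6]
tcp_rot: [3.141, -0.001, 0.781]
contact_force: [0.5, 0.2, 0.8]
grip_width: 88.6
finger_force: 0.0
time: 5.2
tool_pos: [496.1, 157.7, 36.8]
tcp_rot: [-3.141, 0.0, 0.781]
contact_force: [-1.7, 0.3, 2.2]
grip_width: 40.4
finger_force: 30.0
```

```bash
python3 -m pendant '[[[0,0,0.8],[0,0,0],-1],[[0,0,1],[0,0,0],-1],[[0,0,1],[0,0,-1],-1],[[0,-0.7,0.5],[0,0,-1],-1],[[0,-0.7,0],[0,0,-1],-1],[[0,-0.7,0],[0,0,-1],-1],[[0,-0.7,0],[0,0,-1],-1],[[0,-0.7,0],[0,0,-1],-1],[[0,-0.7,0],[0,0,-1],-1],[[0,-0.7,0],[0,0,-1],-1]]'
python3 -m pendant '[[[0,-0.7,0],[0,0,-1],-1],[[0,-0.7,0],[0,0,-1],-1],[[0,-0.7,0],[0,0,-1],-1],[[0,-0.7,0],[0,0,-1],-1],[[0,-0.7,0],[0,0,-1],-1],[[0,-0.7,0],[0,0,-1],-1],[[0,-0.7,0],[0,0,-1],-1],[[0,-0.7,0],[0,0,-1],-1],[[0,-0.7,0],[0,0,-1],-1],[[0.05,-0.7,0],[0,0,-1],-1]]'
python3 -m pendant '[[[0,-0.22,-0.3],[0,0,-0.54],-1],[[0,0,-0.3],[0,0,0],-1],[[0,0,0],[0,0,0],-1],[[0,0,0],[0,0,0],-1],[[0,0,0],[0,0,0],-1],[[0,0,0],[0,0,0],-1],[[0,0,0],[0,0,0],-1],[[0,0,0],[0,0,0],-1],[[0,0,0],[0,0,0],-1],[[0,0,0],[0,0,0],-1]]'
python3 - <<'E'
from h import *
import pickle
k=K("wrist");a=bot.capture("wrist");cv2.imwrite("pics/w3.png",a);pickle.dump(k,open("w3.pkl","wb"))
print(bot.get_obs()["tool_pos"])
E
```

```text
time: 6.03
tool_pos: [495.9, 9.4, 135.3]
tcp_rot: [3.141, 0.001, -0.185]
contact_force: [0.6, -0.1, -2.3]
grip_width: 40.8
finger_force: 30.0
time: 6.87
tool_pos: [497.2, -200.5, 135.2]
tcp_rot: [3.14, 0.001, -1.385]
contact_force: [0.3, 0.4, -1.6]
grip_width: 40.4
finger_force: 30.0
time: 7.7
tool_pos: [497.9, -205.9, 117.9]
tcp_rot: [-3.141, -0.0, -1.443]
contact_force: [-0.2, 0.8, -2.3]
grip_width: 40.3
finger_force: 30.0
[ 497.84484992 -205.98074566  117.86986664]
```

View pics/w3.png

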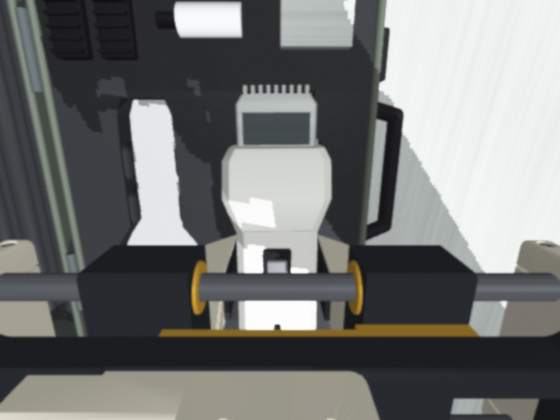

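The wrist view shows the clipper held straight, with its blade tip centre at (276.5,86). The scanner pocket's handle is visible at (155,100 to 240), and the spares are at the top. I'll work out the tip error relative to the pocket with this same camera.

```bash
python3 - <<'E'
from h import *
from fitcase import *
k=pickle.load(open("w3.pkl","rb"));im=cv2.imread("pics/w3.png");g=cv2.cvtColor(im,cv2.COLOR_BGR2GRAY)
a=.127; W=np.zeros(g.shape);W[85:232,118:205]=1
obs=(g>125)*W
f=lambda q:np.sum(abs(model((q[0],q[1],a),k)-obs)*W)
r=minimize(f,[549.5,-232],method="Nelder-Mead",options=dict(initial_simplex=[[549,-232],[555,-232],[549,-226]],xatol=.05))
print("case from w3",r.x,r.fun,obs.sum())
Z=81
d=np.array([-np.sin(a),np.cos(a)]);
for row in(84,86,88):
    t=pix2w("",276.5,row,Z+8,k)[:2];print("origin from tip",row,t+88*d)
for u,v,z,y in((277,146,36,-60),):
    p=pix2w("",u,v,Z+z,k)[:2];print("head front",p-y*d)
print([g[r,270:285].mean().round() for r in range(78,100,2)],[int(x) for x in g[180,215:235]],[int(x) for x in g[180,322:342]])
for q in((549.6,-232.4),r.x):print("pocket",place([(-48,33)],q[0],q[1],a,0)[0])
E
```

```text
case from w3 [ 548.26599312 -230.86366749] 233.1137254901961 5479.0
origin from tip 84 [ 499.98703018 -208.94425741]
origin from tip 86 [ 499.86433006 -207.98565157]
origin from tip 88 [ 499.74121334 -207.02379093]
head front [ 499.58606768 -208.08685795]
[np.float64(45.0), np.float64(45.0), np.float64(45.0), np.float64(70.0), np.float64(110.0), np.float64(112.0), np.float64(110.0), np.float64(122.0), np.float64(170.0), np.float64(179.0), np.float64(181.0)] [42, 42, 41, 42, 43, 55, 88, 128, 148, 153, 154, 154, 159, 177, 198, 210, 213, 213, 213, 213] [213, 211, 207, 203, 203, 202, 201, 199, 180, 127, 70, 46, 41, 43, 42, 41, 41, 41, 41, 42]
pocket [ 497.80683301 -205.74539714    0.        ]
pocket [ 496.47282613 -204.20906463    0.        ]
```

```bash
python3 - <<'E'
from h import *
import pickle
k=pickle.load(open("w3.pkl","rb"));im=cv2.imread("pics/w3.png");g=cv2.cvtColor(im,cv2.COLOR_BGR2GRAY)
for x in(-115,115):
    A,B=[w2pix("",p,k) for p in place([(x,-100),(x,20)],549.6,-232.4,.127,38)]
    for v in(60,210):
        u=A[0]+(v-A[1])/(B[1]-A[1])*(B[0]-A[0]);i=int(u);print(x,v,round(u,1),i-14,[int(t) for t in g[v,max(0,i-14):i+15]])
for y in(-56,):
    for z in(16,36):print("end",[w2pix("",p,k).round(1).tolist() for p in place([(48,y)],549.6,-232.4,.127,z)])
print([int(t) for t in g[85:112,155]])
k=pickle.load(open("w1.pkl","rb"));g=cv2.cvtColor(cv2.imread("pics/w1.png"),cv2.COLOR_BGR2GRAY)
# perpendicular profiles at mid-edges
for p0,p1 in(((-125,60),(-105,60)),((-125,110),(-105,110)),((60,155),(60,135)),((-60,155),(-60,135)),((125,0),(105,0))):
    prof=[]
    for s in np.linspace(0,1,21):
        P=place([np.array(p0)*(1-s)+np.array(p1)*s],549.6,-232.4,.127,38)[0];u=w2pix("",P,k)
        prof.append(int(cv2.getRectSubPix(g,(1,1),tuple(map(float,u)))[0,0]))
    print(p0,"edge expected idx10",prof)
E
```

```text
-115 60 381.2 367 [48, 50, 53, 63, 67, 66, 71, 85, 101, 114, 125, 132, 133, 122, 93, 64, 51, 50, 60, 114, 191, 233, 241, 242, 243, 243, 244, 244, 243]
-115 210 368.1 354 [42, 41, 40, 41, 41, 42, 46, 53, 60, 69, 75, 81, 86, 100, 129, 155, 167, 170, 171, 170, 169, 169, 168, 151, 104, 50, 23, 20, 21]
115 60 31.9 17 [67, 77, 95, 113, 128, 139, 141, 132, 114, 105, 109, 116, 120, 122, 122, 119, 115, 110, 104, 98, 102, 112, 129, 140, 142, 139, 133, 120, 100]
115 210 62.3 48 [62, 66, 80, 100, 120, 133, 138, 135, 128, 114, 97, 81, 75, 74, 72, 72, 74, 75, 85, 104, 124, 136, 138, 134, 126, 109, 87, 71, 65]
end [[150.6, 97.1]]
end [[139.0, 95.4]]
[43, 43, 43, 44, 44, 44, 45, 46, 47, 46, 45, 45, 44, 46, 83, 132, 154, 162, 184, 218, 230, 231, 231, 231, 231, 232, 231]
(-125, 60) edge expected idx10 [19, 20, 20, 20, 21, 20, 20, 20, 20, 20, 21, 21, 20, 20, 20, 21, 23, 26, 30, 33, 36]
(-125, 110) edge expected idx10 [236, 239, 241, 241, 242, 242, 242, 241, 241, 239, 230, 211, 174, 142, 119, 99, 82, 70, 66, 66, 66]
(60, 155) edge expected idx10 [240, 240, 240, 240, 240, 241, 241, 240, 231, 202, 161, 136, 117, 97, 80, 72, 74, 76, 77, 76, 76]
(-60, 155) edge expected idx10 [242, 243, 243, 243, 243, 243, 242, 240, 230, 203, 166, 140, 118, 96, 78, 70, 68, 69, 69, 69, 69]
(125, 0) edge expected idx10 [86, 109, 123, 126, 117, 99, 80, 72, 79, 107, 139, 135, 121, 117, 125, 127, 116, 96, 77, 69, 67]
```

```bash
python3 -m pendant '[[[-0.05,0.1,-0.4],[0,0,0],-1],[[0,0,-0.4],[0,0,0],-1],[[0,0,-0.3],[0,0,0],-1],[[0,0,-0.13],[0,0,0],-1],[[0,0,0],[0,0,0],-1],[[0,0,0],[0,0,0],-1],[[0,0,0],[0,0,0],-1],[[0,0,0],[0,0,0],-1],[[0,0,0],[0,0,0],-1],[[0,0,0],[0,0,0],-1]]'
python3 - <<'E'
from h import *
import pickle
k=K("wrist");o=bot.get_obs();a=bot.capture("wrist");cv2.imwrite("pics/w4.png",a);pickle.dump(k,open("w4.pkl","wb"))
s=bot.capture("side");cv2.imwrite("pics/s4.png",s)
g=cv2.cvtColor(a,cv2.COLOR_BGR2GRAY)
c=-k[3][:3,:3].T@k[3][:3,3];y=o["tcp_rot"][2];d=c-o["tool_pos"]
print(o["tool_pos"],"cam in tool",d@[np.cos(y),np.sin(y),0],d@[np.sin(y),-np.cos(y),0],d[2])
up=cv2.resize(np.hstack([a[40:250,90:410]]),None,fx=2.4,fy=2.4,interpolation=cv2.INTER_CUBIC)
cv2.imwrite("pics/c4.png",up)
E
```

```text
time: 8.58
tool_pos: [496.5, -203.1, 81.2]
tcp_rot: [-3.141, -0.0, -1.443]
contact_force: [0.4, -0.0, -2.9]
grip_width: 40.5
finger_force: 30.0
[ 496.46719637 -203.12572144   81.19484995] cam in tool 75.72615403486544 -1.277505283364112 139.87196793535642
```

View pics/c4.png

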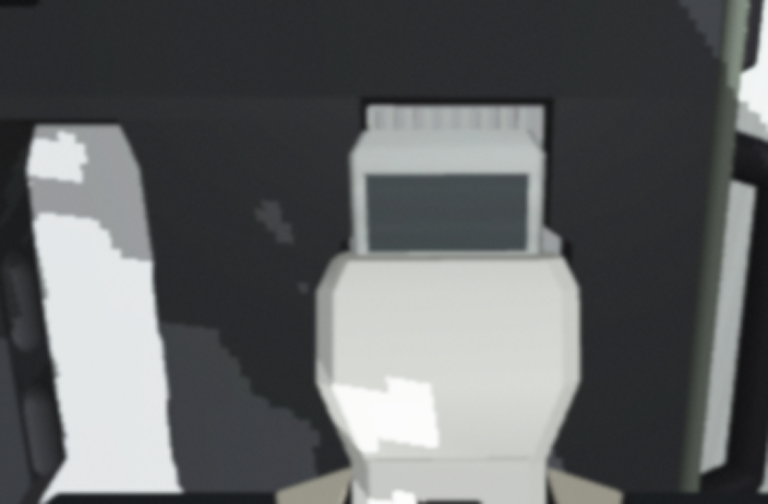

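The crop shows the pocket's blade-end hole (edge at row 101, columns 362 to 551) around the blade (teeth at row 105, body centred at column 448). I can now measure the tip directly against the pocket.

```bash
python3 - <<'E'
from h import *
import pickle
k=pickle.load(open("w4.pkl","rb"));g=cv2.cvtColor(cv2.imread("pics/w4.png"),cv2.COLOR_BGR2GRAY)
P=lambda u,v,z:pix2w("",u,v,z,k)[:2]
print([int(t) for t in g[78:90,262]],[int(t) for t in g[78:90,290]])
for v in(86,90,100,120):print(v,"L",[int(t) for t in g[v,234:248]],"R",[int(t) for t in g[v,312:326]])
L,R=P(240.3,84,36),P(319.4,84,36);print("hole width",np.linalg.norm(L-R),"centre",(L+R)/2)
a=.127;ex=np.array([np.cos(a),np.sin(a)]);ey=np.array([-np.sin(a),np.cos(a)])
h=(P(240.3,81.7,36)+P(319.4,81.7,36))/2
t=P(276.7,83.5,52.4)
print("hole edge",h,"tip",t,"tip-hole in case x,y",(t-h)@ex,(t-h)@ey,"want 0,+2")
E
```

```text
[44, 41, 34, 26, 30, 68, 119, 149, 159, 160, 159, 162] [45, 42, 36, 29, 32, 70, 124, 158, 168, 168, 167, 168]
86 L [50, 51, 51, 52, 50, 44, 37, 41, 84, 138, 164, 167, 161, 160] R [162, 163, 160, 144, 102, 55, 30, 28, 36, 45, 50, 50, 51, 50]
90 L [49, 50, 50, 50, 50, 47, 38, 41, 85, 140, 167, 168, 159, 155] R [164, 163, 161, 145, 103, 54, 30, 29, 38, 45, 49, 49, 49, 49]
100 L [49, 50, 60, 86, 122, 152, 171, 178, 180, 181, 180, 181, 181, 181] R [175, 161, 145, 119, 76, 38, 27, 30, 42, 47, 49, 49, 49, 49]
120 L [51, 73, 111, 148, 173, 184, 185, 169, 130, 92, 76, 74, 73, 74] R [190, 187, 176, 149, 105, 57, 35, 38, 45, 47, 47, 47, 46, 47]
hole width 44.72908102979029 centre [ 508.04639948 -295.18223626]
hole edge [ 508.20374419 -296.38633589] tip [ 509.62224863 -293.70030518] tip-hole in case x,y 1.7472899123648946 2.4847321384588597 want 0,+2
```

```bash
python3 -m pendant '[[[-0.05,-0.04,0],[0,0,0],-1],[[0,0,-0.15],[0,0,0],-1],[[0,0,-0.15],[0,0,0],-1],[[0,0,-0.15],[0,0,0],-1],[[0,0,-0.1],[0,0,0],-1],[[0,0,0],[0,0,0],-1],[[0,0,0],[0,0,0],-1],[[0,0,0],[0,0,0],-1],[[0,0,0],[0,0,0],-1],[[0,0,0],[0,0,0],-1]]'
```

```text
time: 9.52
tool_pos: [494.9, -204.3, 64.5]
tcp_rot: [-3.141, -0.0, -1.443]
contact_force: [-0.6, 0.1, -2.2]
grip_width: 40.0
finger_force: 30.0
```

```bash
python3 -m pendant '[[[0,0,-0.07],[0,0,0],-1],[[0,0,-0.07],[0,0,0],-1],[[0,0,0],[0,0,0],-1],[[0,0,0],[0,0,0],-1],[[0,0,0],[0,0,0],-1],[[0,0,0],[0,0,0],-1],[[0,0,0],[0,0,0],-1],[[0,0,0],[0,0,0],-1],[[0,0,0],[0,0,0],-1],[[0,0,0],[0,0,0],-1]]'
```

```text
time: 10.35
tool_pos: [495.4, -204.5, 60.8]
tcp_rot: [-3.14, -0.001, -1.444]
contact_force: [1.0, 0.4, 6.9]
grip_width: 39.9
finger_force: 30.0
```

```bash
python3 -m pendant '[[[0,0,-0.04],[0,0,0],-1],[[0,0,0],[0,0,0],-1],[[0,0,-0.03],[0,0,0],-1],[[0,0,0],[0,0,0],-1],[[0,0,0],[0,0,0],-1],[[0,0,0],[0,0,0],-1],[[0,0,0],[0,0,0],-1],[[0,0,0],[0,0,0],-1],[[0,0,0],[0,0,0],-1],[[0,0,0],[0,0,0],-1]]'
```

```text
time: 11.18
tool_pos: [495.3, -204.6, 58.7]
tcp_rot: [-3.14, -0.001, -1.443]
contact_force: [0.1, 0.7, 5.8]
grip_width: 40.1
finger_force: 30.0
```

```bash
python3 -m pendant '[[[0,0,-0.04],[0,0,0],-1],[[0,0,0],[0,0,0],-1],[[0,0,-0.04],[0,0,0],-1],[[0,0,0],[0,0,0],-1],[[0,0,-0.03],[0,0,0],-1],[[0,0,0],[0,0,0],-1],[[0,0,0],[0,0,0],-1],[[0,0,0],[0,0,0],-1],[[0,0,0],[0,0,0],-1],[[0,0,0],[0,0,0],-1]]'
```

```text
time: 12.02
tool_pos: [495.1, -204.3, 54.6]
tcp_rot: [-3.141, -0.0, -1.443]
contact_force: [4.7, -0.5, -3.2]
grip_width: 40.6
finger_force: 30.0
```

```bash
python3 -m pendant '[[[0,0,0],[0,0,0],0.4],[[0,0,0],[0,0,0],0.4],[[0,0,0],[0,0,0],0.4],[[0,0,0],[0,0,0],0.4],[[0,0,0],[0,0,0],0.4],[[0,0,0.5],[0,0,0],0.4],[[0,0,0.6],[0,0,0],0.4],[[0,0,0],[0,0,0],-1],[[0,0,0],[0,0,0],-1],[[0,0,0],[0,0,0],-1]]'
python3 -m pendant '[[[0,0,0],[0,0,0],-1],[[0,0,0],[0,0,0],-1],[[0,0,0],[0,0,0],-1],[[0,0,0],[0,0,0],-1],[[0,0,0],[0,0,0],-1],[[0,0,-0.2],[0,0,0],-1],[[0,0,-0.15],[0,0,0],-1],[[0,0,-0.07],[0,0,0],-1],[[0,0,0],[0,0,0],-1],[[0,0,0],[0,0,0],-1]]'
```

```text
time: 12.85
tool_pos: [494.4, -204.0, 87.2]
tcp_rot: [3.141, 0.001, -1.443]
contact_force: [-0.4, -0.3, -0.1]
grip_width: 48.8
finger_force: 0.0
time: 13.68
tool_pos: [494.7, -204.1, 74.8]
tcp_rot: [3.141, 0.0, -1.443]
contact_force: [-0.8, 0.4, -0.4]
grip_width: 0.2
finger_force: 0.0
```

```bash
python3 -m pendant '[[[0.02,0,-0.04],[0,0,0],-1],[[0,0,0],[0,0,0],-1],[[0,0,-0.03],[0,0,0],-1],[[0,0,0],[0,0,0],-1],[[0,0,0],[0,0,0],-1],[[0,0,0],[0,0,0],-1],[[0,0,0],[0,0,0],-1],[[0,0,0],[0,0,0],-1],[[0,0,0],[0,0,0],-1],[[0,0,0],[0,0,0],-1]]'
```

```text
time: 14.52
tool_pos: [495.5, -204.2, 73.3]
tcp_rot: [-3.141, -0.0, -1.443]
contact_force: [-0.1, 1.8, 4.7]
grip_width: 0.2
finger_force: 2.6
```

```bash
python3 -m pendant '[[[0,0,-0.03],[0,0,0],-1],[[0,0,0],[0,0,0],-1],[[0,0,0],[0,0,0],-1],[[0,0,0],[0,0,0],-1],[[0,0,0],[0,0,0],-1],[[0,0,0],[0,0,0],-1],[[0,0,0],[0,0,0],-1],[[0,0,0],[0,0,0],-1],[[0,0,0],[0,0,0],-1],[[0,0,0],[0,0,0],-1]]'
```

```text
time: 15.35
tool_pos: [495.6, -204.2, 73.2]
tcp_rot: [-3.141, -0.0, -1.443]
contact_force: [-1.8, 4.1, 12.7]
grip_width: 0.3
finger_force: 6.3
```

```bash
python3 -m pendant '[[[0,0,0.9],[0,0,0],-1],[[0,0,1],[0,0,0],1],[[0,0.9,0.9],[0,0,0],1],[[0.2,1,0.9],[0,0,0.7],1],[[0.2,1,0.5],[0,0,0.7],1],[[0.2,1,0],[0,0,0.7],1],[[0.2,1,0],[0,0,0.7],1],[[0.2,1,0],[0,0,0.7],1],[[0.2,1,0],[0,0,0.7],1],[[0.2,1,0],[0,0,0.7],1]]'
python3 -m pendant '[[[0,1,0],[0,0,0.7],1],[[0,1,0],[0,0,0.7],1],[[0,1,0],[0,0,0.7],1],[[0,1,0],[0,0,0.1],1],[[0,1,0],[0,0,0],1],[[0,1,0],[0,0,0],1],[[0,1,0],[0,0,0],1],[[0,1,0],[0,0,0],1],[[0,1,0],[0,0,0],1],[[0,1,0],[0,0,0],1]]'
python3 -m pendant '[[[0,1,0],[0,0,0],1],[[0,0.5,0],[0,0,0],1],[[0,0.1,0],[0,0,0],1],[[0,0,0],[0,0,0],1],[[0,0,0],[0,0,0],1],[[0,0,0],[0,0,0],1],[[0,0,0],[0,0,0],1],[[0,0,0],[0,0,0],1],[[0,0,0],[0,0,0],1],[[0,0,0],[0,0,0],1]]'
python3 - <<'E'
from h import *
import pickle
k=K("wrist");o=bot.get_obs();a=bot.capture("wrist");cv2.imwrite("pics/w5.png",a);pickle.dump(k,open("w5.pkl","wb"))
print(o["tool_pos"],o["tcp_rot"])
E
```

```text
time: 16.18
tool_pos: [537.3, 34.0, 197.8]
tcp_rot: [3.141, 0.0, -0.851]
contact_force: [0.2, -0.9, -0.2]
grip_width: 55.9
finger_force: 0.0
time: 17.02
tool_pos: [537.2, 333.9, 197.5]
tcp_rot: [3.14, 0.0, -0.591]
contact_force: [0.3, -0.6, 0.3]
grip_width: 91.8
finger_force: 0.0
time: 17.85
tool_pos: [537.6, 380.3, 198.4]
tcp_rot: [-3.141, -0.0, -0.592]
contact_force: [-0.2, 0.0, 0.0]
grip_width: 91.8
finger_force: 0.0
[537.59106799 380.31215265 198.35829254] [-3.14146273e+00 -1.42239861e-04 -5.92028794e-01]
```

View pics/w5.png

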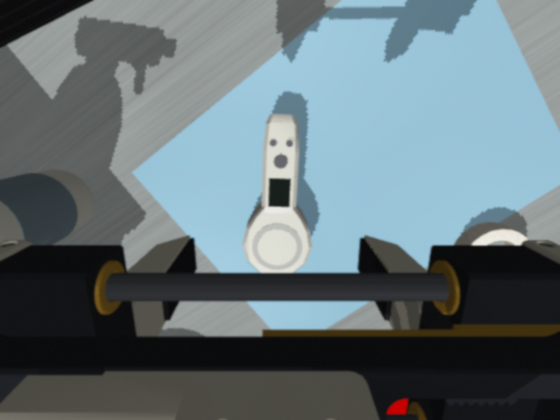

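The wrist view shows the white scanner: handle end at (281,115), head ring at (277,245), nearly vertical in the picture. I'll measure its axis and origin from edge profiles.

```bash
python3 - <<'E'
from h import *
import pickle
k=pickle.load(open("w5.pkl","rb"));a=cv2.imread("pics/w5.png").astype(int)
P=lambda u,v,z:pix2w("",u,v,z,k)[:2]
A=[]
for v in range(122,204,8):
    # bright neutral = scanner
    m=((a[v,:,0]-a[v,:,2])<22)&(a[v,:,1]>100); i=np.where(m[240:330])[0]+240
    if v>175: i=np.where((a[v,240:330,0]-a[v,240:330,2]<22)&((a[v,240:330,1]>100)|(a[v,240:330,1]<60)))[0]+240
    l,r=i.min()-.5,i.max()+.5;A.append(P((l+r)/2,v,34));print(v,l,r,np.linalg.norm(P(l,v,34)-P(r,v,34)).round(1))
A=np.array(A);c=A.mean(0);d=np.linalg.svd(A-c)[2][0]
print("end col",[int(t) for t in a[106:124,281,1]],[int(t) for t in a[106:124,281,0]-a[106:124,281,2]])
gr=a[210:275,277,1];print("head col",gr.tolist())
m=(((a[:,:,0]-a[:,:,2])<22)&(a[:,:,1]>150)).astype(np.uint8)
for v in range(210,268,6):
    i=np.where(m[v,230:325])[0]+230;print(v,i.min()-.5,i.max()+.5,end=' | ')
H=P(277,245,36);d=d*np.sign(d@(H-c));print("\nd",d,"yaw",np.arctan2(-d[0],d[1]),"lateral head off axis",np.cross(d,H-c))
for z in(10,28,34):print("end",z,P(281,114.5,z),"origin",P(281,114.5,z)+75*d)
print("head origin",H-62*d)
E
```

```text
122 266.5 297.5 29.8
130 264.5 298.5 32.9
138 263.5 298.5 34.1
146 263.5 298.5 34.3
154 262.5 298.5 35.6
162 262.5 298.5 35.8
170 262.5 297.5 35.1
178 261.5 297.5 36.3
186 261.5 297.5 36.6
194 261.5 296.5 35.9
202 259.5 296.5 38.2
end col [127, 125, 124, 125, 125, 125, 126, 135, 150, 165, 172, 179, 184, 190, 193, 196, 204, 211] [43, 44, 43, 44, 45, 44, 42, 30, 9, -5, -8, -10, -9, -10, -9, -10, -9, -10]
head col [233, 232, 231, 227, 224, 222, 222, 222, 222, 222, 222, 220, 213, 195, 189, 190, 190, 190, 192, 201, 214, 221, 222, 222, 223, 222, 224, 223, 223, 223, 223, 223, 223, 223, 222, 223, 223, 223, 223, 223, 223, 223, 224, 224, 223, 224, 223, 224, 224, 223, 224, 224, 224, 223, 218, 205, 196, 192, 193, 203, 218, 214, 176, 104, 44]
210 261.5 294.5 | 216 256.5 298.5 | 222 252.5 302.5 | 228 245.5 305.5 | 234 244.5 309.5 | 240 242.5 310.5 | 246 242.5 311.5 | 252 244.5 309.5 | 258 245.5 307.5 | 264 250.5 303.5 | 
d [-0.80659615  0.59110291] yaw 0.9383708118444376 lateral head off axis 0.364282535300255
end 10 [599.62645748 333.7125148 ] origin [539.13174597 378.04523273]
end 28 [599.69570104 333.92853154] origin [539.20098954 378.26124948]
end 34 [599.71878223 334.00053712] origin [539.22407072 378.33325506]
head origin [540.76139277 375.23441317]<stdin>:17: DeprecationWarning: Arrays of 2-dimensional vectors are deprecated. Use arrays of 3-dimensional vectors instead. (deprecated in NumPy 2.0)
```

```bash
python3 -m pendant '[[[0.04,-0.13,-0.95],[0,0,-0.34],1],[[0,0,-0.95],[0,0,0],1],[[0,0,-0.95],[0,0,0],1],[[0,0,-0.95],[0,0,0],1],[[0,0,-0.9],[0,0,0],1],[[0,0,-0.45],[0,0,0],1],[[0,0,-0.24],[0,0,0],1],[[0,0,0],[0,0,0],1],[[0,0,0],[0,0,0],1],[[0,0,0],[0,0,0],-1]]'
python3 -m pendant '[[[0,0,0],[0,0,0],-1],[[0,0,0],[0,0,0],-1],[[0,0,0],[0,0,0],-1],[[0,0,0],[0,0,0],-1],[[0,0,0],[0,0,0],-1],[[0,0,0],[0,0,0],-1],[[0,0,0],[0,0,0],-1],[[0,0,0],[0,0,0],-1],[[0,0,0],[0,0,0],-1],[[0,0,0],[0,0,0],-1]]'
```

```text
time: 18.73
tool_pos: [539.5, 377.4, 38.1]
tcp_rot: [-3.139, -0.001, -0.632]
contact_force: [1.0, 0.8, 0.0]
grip_width: 88.5
finger_force: 0.0
time: 19.57
tool_pos: [538.6, 376.8, 36.4]
tcp_rot: [3.141, 0.0, -0.632]
contact_force: [0.2, 0.0, -0.6]
grip_width: 35.5
finger_force: 30.0
```

```bash
python3 -m pendant '[[[0,0,0.8],[0,0,0],-1],[[0,0,1],[0,0,0],-1],[[0,-0.3,1],[0,0,0],-1],[[0.1,-1,0.6],[0,0,-0.5],-1],[[0.1,-1,0],[0,0,-0.5],-1],[[0.1,-1,0],[0,0,-0.5],-1],[[0.1,-1,0],[0,0,-0.5],-1],[[0.1,-1,0],[0,0,-0.5],-1],[[0.1,-1,0],[0,0,-0.5],-1],[[0.1,-1,0],[0,0,-0.5],-1]]'
python3 -m pendant '[[[0.1,-1,0],[0,0,-0.5],-1],[[0.1,-1,0],[0,0,-0.5],-1],[[0.1,-1,0],[0,0,-0.5],-1],[[0.1,-1,0],[0,0,-0.5],-1],[[0.1,-1,0],[0,0,-0.5],-1],[[0.1,-1,0],[0,0,-0.5],-1],[[0.1,-1,0],[0,0,-0.26],-1],[[0.1,-1,0],[0,0,0],-1],[[0.1,-1,0],[0,0,0],-1],[[0.1,-1,0],[0,0,0],-1]]'
python3 -m pendant '[[[0.1,-1,0],[0,0,0],-1],[[0,-0.8,-0.3],[0,0,0],-1],[[0,-0.3,-0.4],[0,0,0],-1],[[0,0,-0.4],[0,0,0],-1],[[0,0,0],[0,0,0],-1],[[0,0,0],[0,0,0],-1],[[0,0,0],[0,0,0],-1],[[0,0,0],[0,0,0],-1],[[0,0,0],[0,0,0],-1],[[0,0,0],[0,0,0],-1]]'
```

```text
time: 20.4
tool_pos: [559.2, 156.4, 138.1]
tcp_rot: [3.141, 0.0, -1.055]
contact_force: [0.3, -0.3, -3.5]
grip_width: 35.6
finger_force: 30.0
time: 21.23
tool_pos: [589.2, -143.5, 137.9]
tcp_rot: [3.141, 0.001, -1.444]
contact_force: [0.6, 0.2, -3.0]
grip_width: 35.7
finger_force: 30.0
time: 22.07
tool_pos: [592.9, -204.7, 106.1]
tcp_rot: [-3.141, -0.001, -1.443]
contact_force: [-0.6, -0.5, -3.0]
grip_width: 36.0
finger_force: 30.0
```

```bash
python3 -m pendant '[[[0,-0.04,-0.4],[0,0,0],-1],[[0,0,-0.3],[0,0,0],-1],[[0,0,-0.12],[0,0,0],-1],[[0,0,0],[0,0,0],-1],[[0,0,0],[0,0,0],-1],[[0,0,0],[0,0,0],-1],[[0,0,0],[0,0,0],-1],[[0,0,0],[0,0,0],-1],[[0,0,0],[0,0,0],-1],[[0,0,0],[0,0,0],-1]]'
python3 - <<'E'
from h import *
import pickle
k=K("wrist");o=bot.get_obs();a=bot.capture("wrist");cv2.imwrite("pics/w6.png",a);pickle.dump(k,open("w6.pkl","wb"))
g=cv2.cvtColor(a,cv2.COLOR_BGR2GRAY);print(o["tool_pos"],o["tcp_rot"],o["contact_force"])
T=o["tool_pos"];al=.127;zu=T[2]-36.5
# predictions: scanner end at TCP, pocket end
for n,p,z in(("scanner end L/R",[(-18,-75),(18,-75)],zu+20),):print(n,[w2pix("",q,k).round(1).tolist() for q in place(p,T[0],T[1],al,z)])
print("hole",[w2pix("",q,k).round(1).tolist() for q in place([(-20,-77),(20,-77),(-20,-60),(20,-60)],T[0],T[1],al,36)])
for v in(260,270,276,282,290):print(v,[int(t) for t in g[70:125,v]])
for v in(110,125,140,160,190):print(v,"L",[int(t) for t in g[v,228:262]],"R",[int(t) for t in g[v,294:326]])
E
```

```text
time: 22.9
tool_pos: [592.7, -206.4, 81.1]
tcp_rot: [-3.141, -0.0, -1.443]
contact_force: [0.5, 0.3, -2.8]
grip_width: 35.9
finger_force: 30.0
[ 592.67994625 -206.3891616    81.07349943] [-3.14134915e+00 -2.21662469e-04 -1.44341323e+00] [ 0.53903461  0.32014878 -2.79348209]
scanner end L/R [[316.5, 116.9], [243.3, 116.9]]
hole [[314.0, 113.0], [244.9, 113.0], [313.0, 142.9], [245.8, 142.8]]
260 [25, 21, 25, 37, 45, 47, 46, 47, 46, 47, 45, 45, 46, 47, 46, 45, 46, 47, 45, 46, 46, 46, 46, 47, 45, 46, 47, 46, 47, 46, 46, 47, 46, 46, 46, 46, 46, 47, 47, 46, 46, 46, 47, 46, 47, 48, 64, 122, 189, 222, 229, 231, 231, 232, 232]
270 [24, 23, 27, 37, 45, 47, 47, 47, 46, 47, 46, 46, 46, 46, 47, 47, 47, 46, 46, 46, 46, 47, 46, 47, 46, 47, 46, 48, 47, 46, 46, 47, 45, 46, 46, 46, 46, 46, 46, 47, 46, 46, 47, 46, 46, 47, 65, 125, 191, 224, 231, 232, 232, 232, 232]
276 [25, 21, 25, 38, 46, 48, 47, 47, 46, 47, 47, 47, 47, 46, 47, 46, 47, 47, 47, 47, 47, 46, 46, 46, 46, 46, 46, 46, 46, 46, 46, 46, 46, 46, 47, 47, 46, 47, 46, 47, 47, 46, 46, 46, 47, 46, 66, 125, 191, 225, 232, 233, 233, 233, 234]
282 [47
[... 1275 characters left out ...]
02, 178, 127, 77, 58, 55, 55, 55, 53, 50, 47, 47, 47, 46, 46, 47, 47]
160 L [45, 44, 45, 45, 44, 45, 44, 45, 45, 45, 45, 49, 71, 120, 162, 180, 186, 186, 185, 188, 200, 222, 233, 237, 238, 238, 238, 238, 238, 238, 238, 238, 238, 238] R [238, 238, 238, 238, 238, 238, 239, 239, 238, 237, 234, 230, 226, 222, 218, 214, 210, 192, 141, 88, 68, 69, 72, 73, 73, 71, 72, 72, 72, 72, 71, 72]
190 L [44, 42, 42, 43, 44, 43, 44, 43, 43, 44, 52, 94, 147, 176, 184, 185, 186, 186, 193, 208, 226, 233, 234, 234, 234, 234, 234, 234, 234, 234, 234, 234, 234, 234] R [234, 234, 234, 234, 234, 234, 234, 234, 234, 234, 234, 234, 232, 231, 231, 231, 231, 230, 220, 181, 124, 85, 74, 73, 73, 73, 73, 74, 74, 74, 73, 74]
```

```bash
python3 - <<'E'
from h import *
import pickle
al=.127;ex=np.array([np.cos(al),np.sin(al)]);ey=np.array([-np.sin(al),np.cos(al)])
for n in("w3","w4"):
    k=pickle.load(open(n+".pkl","rb"));g=cv2.cvtColor(cv2.imread(f"pics/{n}.png"),cv2.COLOR_BGR2GRAY)
    cam=-k[3][:3,:3].T@k[3][:3,3];print(n,"cam",cam.round(1))
    for u in(115,125,145,155,165) if n=="w3" else (110,120,130):print(" col",u,[int(t) for t in g[82:112,u]])
    for v in (105,115,125,140) if n=="w3" else (96,105,115,130):
        r=g[v,85:190].astype(int);b=np.where(r>110)[0]+85;l,rr=b.min()-.5,b.max()+.5
        L=pix2w("",l,v,16,k)[:2];R=pix2w("",rr,v,36,k)[:2]
        print(" row",v,l,rr,"width",(L-R)@ex,"mid along ex",((L+R)/2)@ex)
    for z in(16,36):
        v=99.3 if n=="w3" else 92; p=pix2w("",150 if n=="w3" else 122,v,z,k)[:2];print(" end along ey z",z,p@ey)
k=pickle.load(open("w6.pkl","rb"));T=np.array([592.68,-206.39])
p=pix2w("",280,117,64.6,k)[:2];print("w6 scanner end along ey",p@ey,"TCP-75:",T@ey-75,"TCP ex",T@ex)
g=cv2.cvtColor(cv2.imread("pics/w6.png"),cv2.COLOR_BGR2GRAY)
for v,l,r in((140,241.8,311.2),(160,240.9,312.5),(190,239.3,314)):
  A=pix2w("",l,v,44.6+32,k)[:2];B=pix2w("",r,v,44.6+32,k)[:2];print("scanner width",(A-B)@ex,"mid ex",((A+B)/2)@ex)
E
```

```text
w3 cam [ 508.8 -280.9  257.8]
 col 115 [66, 65, 64, 65, 65, 65, 65, 65, 66, 66, 66, 67, 63, 57, 49, 43, 42, 43, 42, 41, 41, 43, 42, 41, 43, 41, 43, 50, 58, 64]
 col 125 [45, 45, 46, 50, 51, 51, 51, 54, 59, 62, 63, 63, 64, 65, 61, 48, 38, 31, 29, 33, 36, 39, 40, 40, 40, 40, 40, 40, 40, 40]
 col 145 [42, 43, 43, 43, 42, 42, 42, 44, 44, 44, 45, 45, 46, 45, 45, 41, 44, 82, 132, 153, 157, 156, 159, 183, 217, 229, 231, 231, 231, 230]
 col 155 [43, 43, 43, 43, 43, 43, 44, 44, 44, 45, 46, 47, 46, 45, 45, 44, 46, 83, 132, 154, 162, 184, 218, 230, 231, 231, 231, 231, 232, 231]
 col 165 [44, 44, 44, 43, 43, 43, 44, 43, 44, 45, 47, 47, 46, 46, 46, 46, 46, 56, 76, 98, 115, 131, 155, 192, 220, 230, 231, 231, 232, 232]
 row 105 130.5 166.5 width 33.98920850668835 mid along ex 562.5097230987768
 row 115 128.5 171.5 width 39.28584136834306 mid along ex 562.3333960592108
 row 125 129.5 172.5 width 39.5662962433447 mid along ex 562.4098582557887
 row 140 131.5 174.5 width 39.964074228759536 mid along ex 562.1550058387534
 end along ey z 16 -354.5496481099175
 end along ey z 36 -353.6003501724789
w4 cam
[... 417 characters left out ...]
, 156, 155, 156, 155, 155, 156, 155, 155, 156, 156, 155]
 row 96 103.5 141.5 width 32.47668993503707 mid along ex 561.8724151281931
 row 105 101.5 145.5 width 36.31233131905641 mid along ex 562.0828086076663
 row 115 101.5 148.5 width 38.37207251103694 mid along ex 562.0242052712692
 row 130 103.5 150.5 width 38.7505133661846 mid along ex 562.0176854484217
 end along ey z 16 -354.2775573461001
 end along ey z 36 -352.8945788026752
w6 scanner end along ey -354.72943116275775 TCP-75: -354.7959876192236 TCP ex 561.7656271188041
scanner width 32.1269234225867 mid ex 563.4062918800774
scanner width 33.74456494640798 mid ex 563.3129443615001
scanner width 36.18698398610654 mid ex 563.3359772185237
```

```bash
python3 -m pendant '[[[-0.05,0.075,-0.15],[0,0,0],-1],[[0,0,0],[0,0,0],-1],[[0,0,0],[0,0,0],-1],[[0,0,0],[0,0,0],-1],[[0,0,0],[0,0,0],-1],[[0,0,0],[0,0,0],-1],[[0,0,0],[0,0,0],-1],[[0,0,0],[0,0,0],-1],[[0,0,0],[0,0,0],-1],[[0,0,0],[0,0,0],-1]]'
python3 - <<'E'
from h import *
import pickle
k=K("wrist");o=bot.get_obs();a=bot.capture("wrist");cv2.imwrite("pics/w7.png",a);pickle.dump(k,open("w7.pkl","wb"))
g=cv2.cvtColor(a,cv2.COLOR_BGR2GRAY);print(o["tool_pos"],o["contact_force"])
for u in(262,270,276,282,290):print(u,[int(t) for t in g[100:125,u]])
for v in(125,135,150):print(v,"L",[int(t) for t in g[v,228:252]],"R",[int(t) for t in g[v,302:326]])
cv2.imwrite("pics/c7.png",cv2.resize(a[60:260,140:400],None,fx=3,fy=3,interpolation=cv2.INTER_CUBIC)[:600])
E
```

```text
time: 23.78
tool_pos: [591.1, -204.1, 76.4]
tcp_rot: [3.142, -0.0, -1.443]
contact_force: [0.6, 0.6, -2.1]
grip_width: 35.9
finger_force: 30.0
[ 591.11723844 -204.12191824   76.37723246] [ 0.63768254  0.64492571 -2.11747401]
262 [46, 46, 47, 47, 45, 47, 46, 46, 46, 48, 45, 48, 68, 112, 150, 166, 168, 177, 201, 222, 229, 231, 231, 232, 233]
270 [46, 46, 46, 47, 46, 47, 47, 46, 46, 46, 47, 49, 69, 112, 150, 164, 168, 181, 205, 226, 231, 232, 232, 232, 233]
276 [46, 46, 46, 46, 46, 47, 46, 46, 47, 47, 47, 49, 69, 112, 150, 164, 169, 180, 206, 226, 232, 233, 233, 233, 233]
282 [47, 46, 46, 46, 46, 46, 47, 46, 46, 46, 47, 48, 69, 111, 151, 164, 169, 182, 207, 227, 233, 234, 234, 235, 235]
290 [46, 46, 46, 47, 47, 46, 47, 47, 46, 46, 46, 48, 69, 111, 150, 164, 169, 181, 208, 229, 234, 235, 235, 236, 236]
125 L [48, 49, 48, 48, 47, 48, 48, 48, 47, 48, 47, 48, 48, 48, 48, 48, 46, 43, 46, 82, 138, 179, 199, 207] R [230, 227, 203, 145, 81, 52, 49, 49, 50, 50, 49, 48, 48, 48, 48, 48, 48, 47, 48, 48, 48, 49, 47, 48]
135 L [47, 46, 47, 46, 46, 47, 47, 46, 47, 48, 47, 47, 47, 50, 68, 113, 160, 187, 196, 197, 198, 199, 204, 218] R [233, 231, 230, 230, 230, 229, 218, 182, 127, 86, 75, 73, 73, 73, 68, 60, 51, 50, 48, 47, 48, 47, 48, 47]
150 L [46, 46, 45, 45, 46, 46, 46, 47, 46, 47, 46, 48, 58, 100, 154, 180, 185, 186, 185, 187, 193, 211, 231, 237] R [239, 236, 232, 228, 224, 219, 214, 208, 191, 149, 93, 58, 48, 47, 48, 50, 52, 54, 56, 53, 53, 52, 50, 47]
```

```bash
python3 -m pendant '[[[0,0,-0.1],[0,0,0],-1],[[0,0,-0.1],[0,0,0],-1],[[0,0,-0.1],[0,0,0],-1],[[0,0,-0.1],[0,0,0],-1],[[0,0,0],[0,0,0],-1],[[0,0,0],[0,0,0],-1],[[0,0,0],[0,0,0],-1],[[0,0,0],[0,0,0],-1],[[0,0,0],[0,0,0],-1],[[0,0,0],[0,0,0],-1]]'
```

```text
time: 24.67
tool_pos: [591.2, -204.1, 64.5]
tcp_rot: [-3.141, -0.0, -1.443]
contact_force: [0.1, 0.4, -2.1]
grip_width: 35.3
finger_force: 30.0
```

Underside is 8 mm below the foam top with no contact, so it is aligned.

```bash
python3 -m pendant '[[[0,0,-0.05],[0,0,0],-1],[[0,0,0],[0,0,0],-1],[[0,0,-0.05],[0,0,0],-1],[[0,0,0],[0,0,0],-1],[[0,0,-0.03],[0,0,0],-1],[[0,0,0],[0,0,0],-1],[[0,0,0],[0,0,0],-1],[[0,0,0],[0,0,0],-1],[[0,0,0],[0,0,0],-1],[[0,0,0],[0,0,0],-1]]'
```

```text
time: 25.5
tool_pos: [591.7, -204.2, 61.6]
tcp_rot: [-3.14, -0.001, -1.443]
contact_force: [-0.8, 1.9, 5.5]
grip_width: 35.9
finger_force: 30.0
```

```bash
python3 -m pendant '[[[0,0,-0.04],[0,0,0],-1],[[0,0,0],[0,0,0],-1],[[0,0,-0.04],[0,0,0],-1],[[0,0,0],[0,0,0],-1],[[0,0,0],[0,0,0],-1],[[0,0,0],[0,0,0],-1],[[0,0,0],[0,0,0],-1],[[0,0,0],[0,0,0],-1],[[0,0,0],[0,0,0],-1],[[0,0,0],[0,0,0],-1]]'
```

```text
time: 26.33
tool_pos: [592.0, -204.4, 59.7]
tcp_rot: [-3.139, -0.002, -1.443]
contact_force: [-0.4, 0.9, 7.7]
grip_width: 35.8
finger_force: 30.0
```

```bash
python3 -m pendant '[[[0,0,-0.04],[0,0,0],-1],[[0,0,0],[0,0,0],-1],[[0,0,-0.03],[0,0,0],-1],[[0,0,0],[0,0,0],-1],[[0,0,-0.03],[0,0,0],-1],[[0,0,0],[0,0,0],-1],[[0,0,0],[0,0,0],-1],[[0,0,0],[0,0,0],-1],[[0,0,0],[0,0,0],-1],[[0,0,0],[0,0,0],-1]]'
```

```text
time: 27.17
tool_pos: [591.7, -204.4, 55.1]
tcp_rot: [-3.14, -0.001, -1.443]
contact_force: [5.4, -2.1, -0.4]
grip_width: 35.9
finger_force: 30.0
```

```bash
python3 -m pendant '[[[0,0,0],[0,0,0],0.4],[[0,0,0],[0,0,0],0.4],[[0,0,0],[0,0,0],0.4],[[0,0,0],[0,0,0],0.4],[[0,0,0],[0,0,0],0.4],[[0,0,0.5],[0,0,0],0.4],[[0,0,0.6],[0,0,0],0.4],[[0,0,0],[0,0,0],-1],[[0,0,0],[0,0,0],-1],[[0,0,0],[0,0,0],-1]]'
python3 -m pendant '[[[0,0,0],[0,0,0],-1],[[0,0,0],[0,0,0],-1],[[0,0,0],[0,0,0],-1],[[0,0,0],[0,0,0],-1],[[0,0,0],[0,0,0],-1],[[0.02,0,-0.3],[0,0,0],-1],[[0,0,-0.15],[0,0,0],-1],[[0,0,-0.08],[0,0,0],-1],[[0,0,0],[0,0,0],-1],[[0,0,0],[0,0,0],-1]]'
```

```text
time: 28.0
tool_pos: [590.6, -203.9, 87.4]
tcp_rot: [3.141, 0.001, -1.443]
contact_force: [-0.4, -0.1, 0.3]
grip_width: 48.8
finger_force: 0.0
time: 28.83
tool_pos: [591.5, -204.0, 71.7]
tcp_rot: [3.141, 0.0, -1.443]
contact_force: [-0.1, -0.3, 0.2]
grip_width: 0.5
finger_force: 0.0
```

```bash
python3 -m pendant '[[[0,0,-0.05],[0,0,0],-1],[[0,0,0],[0,0,0],-1],[[0,0,-0.04],[0,0,0],-1],[[0,0,0],[0,0,0],-1],[[0,0,0],[0,0,0],-1],[[0,0,0],[0,0,0],-1],[[0,0,0],[0,0,0],-1],[[0,0,0],[0,0,0],-1],[[0,0,0],[0,0,0],-1],[[0,0,0],[0,0,0],-1]]'
```

```text
time: 29.67
tool_pos: [591.7, -204.1, 69.5]
tcp_rot: [-3.142, -0.0, -1.443]
contact_force: [-0.6, -0.8, 0.2]
grip_width: 0.4
finger_force: 0.0
```

```bash
python3 -m pendant '[[[0,0,-0.03],[0,0,0],-1],[[0,0,0],[0,0,0],-1],[[0,0,-0.02],[0,0,0],-1],[[0,0,0],[0,0,0],-1],[[0,0,0],[0,0,0],-1],[[0,0,0],[0,0,0],-1],[[0,0,0],[0,0,0],-1],[[0,0,0],[0,0,0],-1],[[0,0,0],[0,0,0],-1],[[0,0,0],[0,0,0],-1]]'
```

```text
time: 30.5
tool_pos: [591.8, -204.1, 69.3]
tcp_rot: [-3.141, -0.0, -1.443]
contact_force: [-2.9, 2.2, 8.9]
grip_width: 0.7
finger_force: 4.3
```

```bash
python3 -m pendant '[[[0,0,0.9],[0,0,0],-1],[[0,0,1],[0,0,0],-1],[[0,0.5,1],[0,0,0],-1],[[-0.3,1,0.8],[0,0,0],-1],[[-0.3,1,0.5],[0,0,0],-1],[[-0.3,1,0],[0,0,0],-1],[[-0.3,1,0],[0,0,0],-1],[[-0.3,1,0],[0,0,0],-1],[[-0.3,1,0],[0,0,0],-1],[[-0.3,1,0],[0,0,0],-1]]'
python3 -m pendant '[[[0,1,0],[0,0,0],-1],[[0,1,0],[0,0,0],-1],[[0,1,0],[0,0,0],-1],[[0,0,0],[0,0,0],-1],[[0,0,0],[0,0,0],-1],[[0,0,0],[0,0,0],-1],[[0,0,0],[0,0,0],-1],[[0,0,0],[0,0,0],-1],[[0,0,0],[0,0,0],-1],[[0,0,0],[0,0,0],-1]]'
python3 - <<'E'
from h import *
t=bot.capture("top");s=bot.capture("side");cv2.imwrite("pics/t8.png",t);cv2.imwrite("pics/s8.png",s)
r=lambda i,w,h:cv2.resize(i,(w,h),interpolation=cv2.INTER_CUBIC)
A=np.hstack([r(t[130:235,355:480],400,336),r(s[75:165,225:325],373,336)])
B=np.hstack([r(t[100:240,170:330],290,254),r(s[170:350,150:340],268,254)])
B=np.pad(B,((0,0),(0,773-B.shape[1]),(0,0)))
cv2.imwrite("pics/fin.png",np.vstack([A,B]))
E
```

```text
time: 31.33
tool_pos: [528.0, 22.2, 194.1]
tcp_rot: [-3.141, -0.0, -1.444]
contact_force: [0.6, 0.5, 0.6]
grip_width: 0.3
finger_force: 0.0
time: 32.17
tool_pos: [528.8, 110.1, 193.9]
tcp_rot: [3.141, -0.0, -1.445]
contact_force: [-0.4, -0.5, 0.1]
grip_width: 0.5
finger_force: 0.0
```

View pics/fin.png

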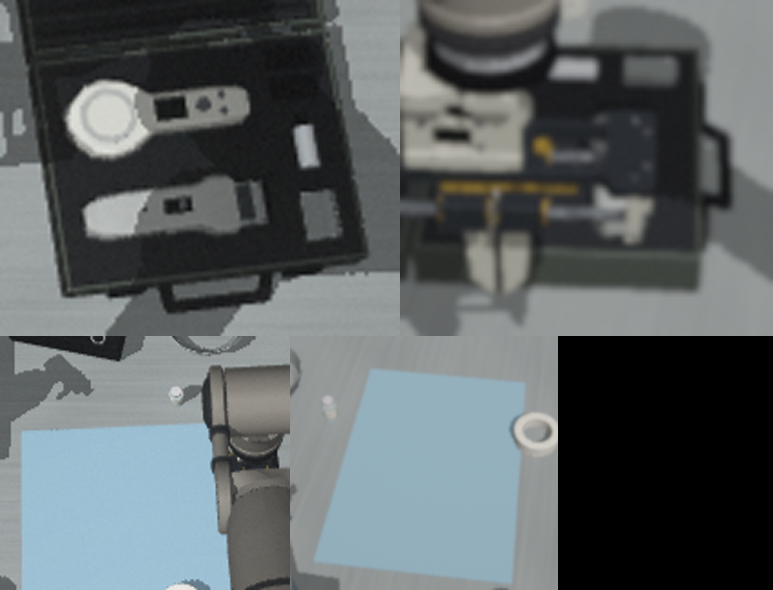

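The last picture shows both instruments seated in their own pockets, the right way round: scanner head at (105,115) and clipper blade at (250,200). The vial still stands where it was. The push stops put the tops at 56.2 and 52.3 mm, against 56 and 52 expected, so I'm handing in.

```bash
python3 -c "
from plant import bot
print(bot.close_job())"
```

```text
the job is handed in; nothing more can be done
None
```

The clipper and the scanner are both pressed home in their own pockets, the right way round with switch and screen up; the vial was not touched, and the job was handed in at about 32 s, though levelness was judged only from the push-stop heights and the last top view.

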